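# Close a frog blank into the hinged drilling jig

### The job

Take the largest of the three dark blanks that stand on edge in the slotted rack and lay it flat in the recess of the open hinged jig, its cut corner in the cut corner of the recess, pushed right down onto the recess floor. Then swing the upper half over and press it down until both spring catches snap in and the two halves meet edge to edge. Leave the other two blanks standing in the rack.

Things in the scene. Friction and masses are not known exactly. Their poses are not given: they have to be found in the camera images.
- large_blank: largest of three dark-wood blocks: 58 (own x) x 20 (own y) x 36 mm (own z), origin at its middle, about 50 g. The corner at +x, +z is cut at 45 degrees, 12 mm legs (so the +x end is flat for z = -18 to +6). Starts on edge in a rack slot, own z up. In the jig it lies flat: own x along the nest's +y, own z along its -x, own y down; it fits no other way round.
- middle_blank: a smaller blank of the same shape, 50 mm long (own x) x 17 mm thick (own y) x 30 mm wide (own z, up), origin at its middle; stands in another rack slot and stays there.
- small_blank: the smallest blank of the same shape, 44 mm long (own x) x 14 mm thick (own y) x 26 mm wide (own z, up), origin at its middle; stands in another rack slot and stays there.
- rack: fixed wooden rack 74 (own x) x 136 (own y) x 20 mm high, origin under its middle on the bench. Three slots run along own x at own y = -44, 0, +44 mm: 24 mm wide, floor 6 mm above the bench, open at both ends. The blanks stand in them, 25 mm or more clear between them; the large one stands 22 mm proud of the rack. Which is in which slot varies.
- jig: lower half of the clamshell jig, fixed: wooden block 120 (own x) x 116 mm (own y) on a plywood foot 176 x 132 x 10 mm; origin under its middle on the bench, own x pointing to the hinge (away from the robot), z up. Flat rim 34 mm above the bench. Two spring clips stand on its front (-x) face at own y = +47 and -47 mm, 60 mm high.
- nest (a point): centre of the recess floor in the lower half, 25 mm above the bench, axes as jig. Recess: 9 mm deep, 38.4 mm along x, 60.4 mm along y (1.2 mm clearance all round the large blank), its front left corner (-x, +y) filled at 45 degrees to match the cut corner. Seated, the blank stands 11 mm proud of the rim, its origin 10 mm above this point.
- upper_half (a joint): angle of the upper half (120 x 116 x 26 mm, 0.3 kg, recess 12 mm deep) on its hinge, rad: 0 = closed edge to edge; starts at 1.6 to 1.8; stop at 1.95. The stiff hinge holds it near upright; below about 0.7 it sinks by itself to about 0.11, ajar on the noses of the two spring catches. About 10 N on press_spot snaps it shut.
- hinge_line (a point): middle of the hinge axis (along the jig's own y), 62.5 mm behind the jig's origin, 34 mm above the bench.
- knob (a point): grip point on the round wooden knob (18 mm thick, 40 mm long) in the middle of the upper half's front edge, 30 mm out from that edge; 152.5 mm from the hinge line along the half and 14 mm to its outer side. It points up when the half is open, to the jig's -x when closed, and can be pinched along the jig's y at any angle.
- press_spot (a point): where to press: on the outer face (the top when closed) of the upper half, 20 mm in from its front edge, midway between the catches, clear of the brass drill bush; 102.5 mm from the hinge line, 59.5 mm above the bench when closed.

How it is judged:
By the outcome, as a careful person would: the job done as asked, in the order asked, and still so for the second after the job is handed in, with the robot touching nothing.
It also fails if it takes over 70 s, if anything falls off the work surface, if the arm or the gripper's body presses on something with over 40 N, if the wrist force passes 120 N, or if a joint passes its speed limit or range.

### The arm

A 6-joint arm with a two-finger parallel gripper is mounted at the origin on a cart in front of the work surface, level with it; the furniture and walls round the work are solid. World frame = base frame: x ahead of the robot, y to its left, z up, the work surface at z = 0. Lengths are in m, angles in rad, forces in N, time in s.
With the tool pointing down it reaches from about 0.275 to 1 m from the base axis. Payload 8.4 kg.
Tool frame: the origin (TCP) lies on the centre line of the jaws, within the pads' length; the fingertips stand 17 mm ahead of it and the grasp point (between the pads) lies 2 mm behind it (bot.tcp_to_tips is the z of the fingertips in the tool frame, in m); z points along the fingers, y is the line along which they close (so a half turn about z gives the same grasp; the last joint's range is limited). The gripper opens to 85 mm and grips with 20 to 120 N. Pads are 22 mm wide; open, the fingers measure 114 mm over their backs; the gripper's body (76 mm by 85 mm) begins 54 mm behind the grasp point. The pads swing forward as they close: fully open they stand 13 mm farther back than shut.
Start: joints at [1.127, 0.353, 1.633, -0, 1.155, -0.002], TCP at [0.267, 0.565, 0.248] pointing down, gripper open.
Joint ranges: [-2.63, 2.63], [-0.92, 2.1], [0.06, 2.66], [-1.3, 4.44], [0, 2.69], [-3.02, 3.02]. Speed limits (rad/s): [2.22, 2.22, 2.79, 3.14, 3.14, 3.14].

### API

Orientations are given as a unit quaternion [x, y, z, w].
In Python, from workcell import bot, hand, kinematics, get_obs, vision, hand_in gives the robot as it stands. The module is installed in compiled form; this text tells all that it offers. Calls block until the motion is done:
- bot.reach(position, orientation): joint-space move of the TCP to a pose.
- bot.servo_line(position, ori=None, velocity=0.15): straight line of the TCP; ori=None keeps the orientation; velocity is the mean speed in m/s.
- bot.goto_joints(angles): joint-space move.
- hand.move_gripper(opening, strength=None): finger opening in m; strength is the grip in N (None keeps the last); returns when the fingers have stopped.
- bot.dwell(seconds).
- kinematics.solve_ik(position, orientation): joint angles nearest the present ones, or None.
- get_obs(): the state.
- vision.read_camera(name): name is "scene" or "top"; returns a dict with "frame" (400x640x3 uint8, red, green, blue), "intrinsics" (3x3 intrinsics, pixels), "view" (4x4, takes a point from world to camera coordinates). Camera axes: x right, y down, z forward; pixel columns grow to the right and rows downward; lengths in m; the calibration is good to about 2 mm. A picture is of the moment at which its call begins. There is no depth.
A pose or a line that the arm cannot do raises bot.IKError and nothing moves.
- hand_in(): hands the job in; it is judged then, once.
The state is a dict: "time_s": time; "joint_pos": joint angles; "joint_vel": joint speeds; "joint_efforts": joint torques, N m; "position": TCP position; "orientation": TCP orientation; "wrist_force": force on the tool from outside, world axes, zero at the start; "ft_torque": the same for the moment, N m; "gripper_width": finger opening in m; "grip_force": force on a finger pad.
Only numpy, scipy, OpenCV 4.12 (cv2) and the standard library are available. Lean on these libraries where they do the work, as an engineer would, in place of code of your own. Each camera call takes 0.05 s, during which the arm holds its last target. There are 200 camera calls.

## Working session

There is one attempt and no reset: what is moved stays moved. The work goes in short steps, each a Python script; the robot and the scene stay as the last script left them, time stands still between calls to the robot, and variables do not carry over. Pictures are saved under pics/ and viewed, at most 10 in all, crops included, and the job is handed in when it is done.

```bash
mkdir -p pics
python3 - <<'E'
from workcell import *
import cv2, numpy as np
for n in ("scene","top"):
    d=vision.read_camera(n); cv2.imwrite(f"pics/{n}0.png",d["frame"][:,:,::-1]); print(n,d["intrinsics"].tolist(),np.round(d["view"],4).tolist())
o=get_obs(); print(o["time_s"],o["position"],o["orientation"],bot.tcp_to_tips)
E
```

```text
scene [[436.9247262827783, 0.0, 323.20279483807604], [0.0, 436.9247262827783, 202.12489830478668], [0.0, 0.0, 1.0]] [[0.8273, -0.5614, 0.0191, -0.4973], [-0.2589, -0.4113, -0.874, 0.138], [0.4985, 0.7181, -0.4856, 0.7192], [0.0, 0.0, 0.0, 1.0]]
top [[398.02525729450673, 0.0, 317.3122502298571], [0.0, 398.02525729450673, 207.70470586455315], [0.0, 0.0, 1.0]] [[-0.0049, -0.9999, 0.0145, -0.1412], [-0.9968, 0.0038, -0.0797, 0.5184], [0.0796, -0.0148, -0.9967, 0.8635], [0.0, 0.0, 0.0, 1.0]]
0.1 [0.26706025 0.5646121  0.24763459] [ 2.19125095e-01  9.75696569e-01 -6.13074233e-04 -1.47755764e-04] 0.017
```

View pics/scene0.png

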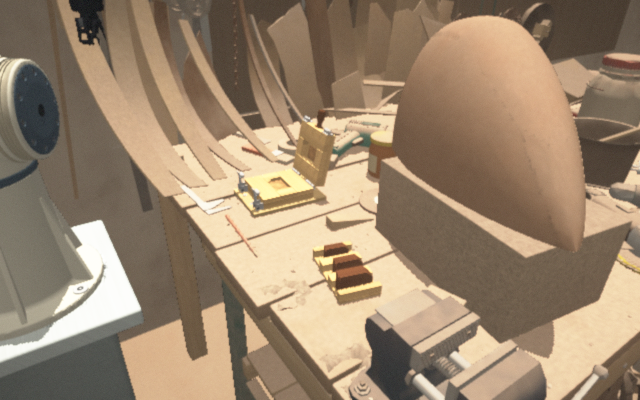

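View pics/top0.png

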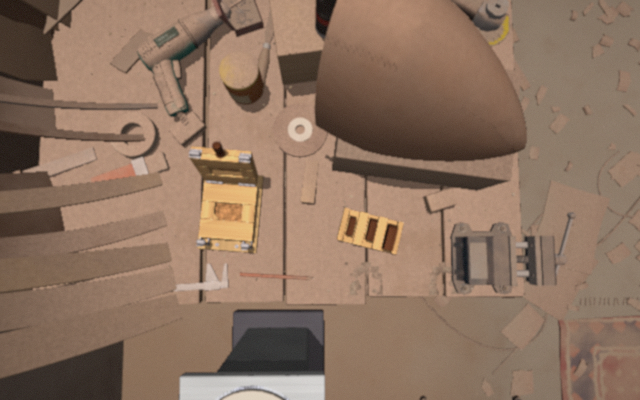

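The jig is at about (228,213) in the top view and (280,190) in the scene view, open with its hinge away from the robot. The rack is at about (371,231) top and (345,270) scene, and the right-hand blank at (389,240) looks largest. Next I'll enlarge these areas.

Run:
```python
import cv2, numpy as np
t=cv2.imread("pics/top0.png"); s=cv2.imread("pics/scene0.png")
def c(im,x,y,w=80,h=60): return cv2.resize(im[y:y+h,x:x+w],(400,300),interpolation=cv2.INTER_CUBIC)
a=c(t,331,202); b=cv2.resize(t[140:260,150:310],(400,300),interpolation=cv2.INTER_CUBIC)
d=c(s,305,238); e=cv2.resize(s[115:220,225:365],(400,300),interpolation=cv2.INTER_CUBIC)
cv2.imwrite("pics/crops.png",np.vstack([np.hstack([a,b]),np.hstack([d,e])]))
```

```text
(no output)
```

View pics/crops.png

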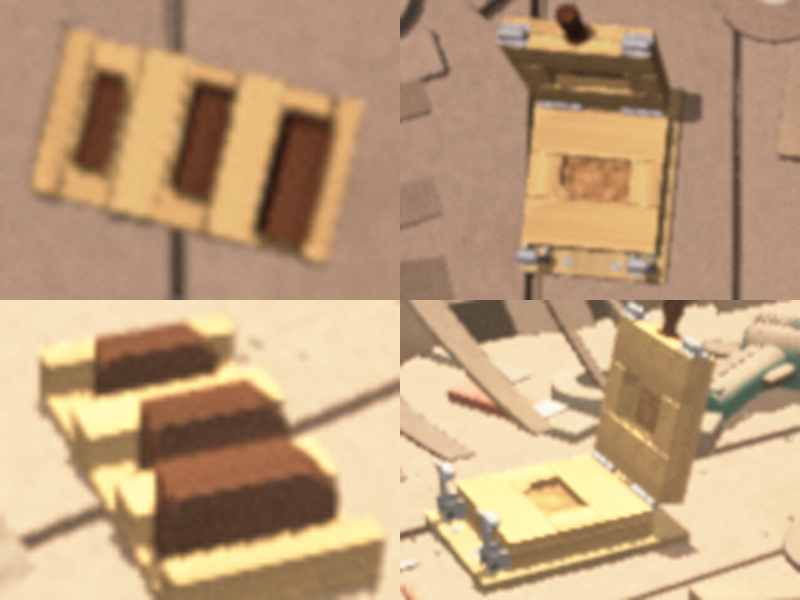

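The crops settle the choice. The right-hand blank (top ≈(389,240), scene ≈(350,280)) is the largest, and its cut corner is at the far end, in world +x. The recess is at top ≈(388/2.5 …) px (238,212), the clips are at the front, and the lid stands open with the knob up.

Now measuring with colour masks and rays.

```bash
cat > h.py <<'E'
import cv2, numpy as np
from workcell import *
def cam(n):
    d=vision.read_camera(n); return d["frame"].copy(),np.array(d["intrinsics"]),np.array(d["view"])
def ray(K,V,p):
    R=V[:3,:3];c=-R.T@V[:3,3]; d=R.T@np.linalg.inv(K)@np.array([p[0],p[1],1.]); return c,d/np.linalg.norm(d)
def onz(K,V,p,z):
    c,d=ray(K,V,p); return c+d*(z-c[2])/d[2]
def tri(a,b):  # two (K,V,p)
    (c1,d1),(c2,d2)=ray(*a),ray(*b)
    s=np.linalg.lstsq(np.c_[d1,-d2],c2-c1,rcond=None)[0]; p,q=c1+d1*s[0],c2+d2*s[1]
    return (p+q)/2,np.linalg.norm(p-q)
def proj(K,V,X):
    q=K@(V[:3,:3]@np.asarray(X)+V[:3,3]); return q[:2]/q[2]
E
python3 - <<'E'
from h import *
for n,boxes in (("top",[("rack",331,202,80,60),("jig",195,175,70,80)]),("scene",[("rack",305,238,80,65),("jig",230,160,100,60)])):
    f,K,V=cam(n); print(n,"cam",np.round(-V[:3,:3].T@V[:3,3],3))
    hsv=cv2.cvtColor(f,cv2.COLOR_RGB2HSV)
    for nm,x,y,w,h in boxes:
        sub=f[y:y+h,x:x+w].astype(int); r=sub[...,0]
        if nm=="rack":
            m=((sub[...,0]-sub[...,2]>12)&(sub.max(2)<145)&(sub[...,1]<sub[...,0]*0.68)).astype(np.uint8)
            cs,_=cv2.findContours(m,cv2.RETR_EXTERNAL,cv2.CHAIN_APPROX_NONE)
            for c in cs:
                if cv2.contourArea(c)>30:
                    b=cv2.boxPoints(cv2.minAreaRect(c))+[x,y]; print(cv2.contourArea(c),b.round(1).tolist())
                    if n=="top": print("  z42",[onz(K,V,p,.042)[:2].round(4).tolist() for p in b])
    big=[cv2.resize(f[y:y+h,x:x+w],(400,300),interpolation=cv2.INTER_CUBIC) for _,x,y,w,h in boxes]
    cv2.imwrite(f"pics/{n}_j.png",cv2.resize(f[boxes[1][2]:boxes[1][2]+boxes[1][4],boxes[1][1]:boxes[1][1]+boxes[1][3]],None,fx=7,fy=7,interpolation=cv2.INTER_CUBIC)[:,:,::-1])
    if n=="top":
        print(onz(K,V,(228,213),.034).round(3), onz(K,V,(300,238),0).round(3))
        print("row212",f[212,200:262].sum(1).tolist()); print("col238 rows180-255",f[180:255,232].sum(1).tolist())
E
```

```text
top cam [ 0.447 -0.13   0.904]
206.5 [[382.2, 248.3], [388.2, 224.1], [397.4, 226.4], [391.4, 250.6]]
  z42 [[0.4277, -0.2828], [0.48, -0.297], [0.4749, -0.3168], [0.4226, -0.3026]]
126.0 [[365.3, 239.1], [370.1, 218.3], [377.0, 219.9], [372.2, 240.7]]
  z42 [[0.4476, -0.2465], [0.4926, -0.2576], [0.4891, -0.2727], [0.444, -0.2615]]
84.0 [[345.6, 234.4], [350.4, 216.3], [356.1, 217.8], [351.3, 235.9]]
  z42 [[0.4581, -0.2041], [0.4971, -0.215], [0.4938, -0.2273], [0.4548, -0.2163]]
[0.506 0.052 0.034] [ 0.451 -0.104  0.   ]
row212 [451, 505, 539, 547, 546, 554, 559, 558, 543, 532, 515, 505, 477, 425, 304, 292, 345, 356, 347, 385, 418, 436, 429, 440, 460, 459, 458, 441, 431, 427, 405, 389, 384, 391, 409, 413, 417, 425, 434, 420, 420, 467, 532, 551, 553, 550, 558, 558, 552, 536, 526, 512, 496, 455, 379, 264, 266, 376, 448, 413, 351, 411]
col238 rows180-255 [213, 207, 215, 252, 353, 460, 521, 530, 527, 540, 534, 536, 538, 536, 530, 525, 531, 526, 526, 520, 528, 550, 520, 413, 365, 391, 401, 398, 393, 379, 366, 380, 384, 369, 383, 411, 445, 466, 472, 449, 447, 485, 520, 527, 538, 530, 541, 539, 538, 538, 529, 531, 524, 527, 532, 523, 533, 534, 523, 442, 381, 440, 491, 497, 496, 499, 496, 500, 496, 492, 453, 382, 406, 459, 464]
scene cam [ 0.089 -0.739  0.479]
31.0 [[332.6, 260.1], [360.5, 257.7], [361.2, 266.7], [333.4, 269.1]]
```

View pics/top_j.png

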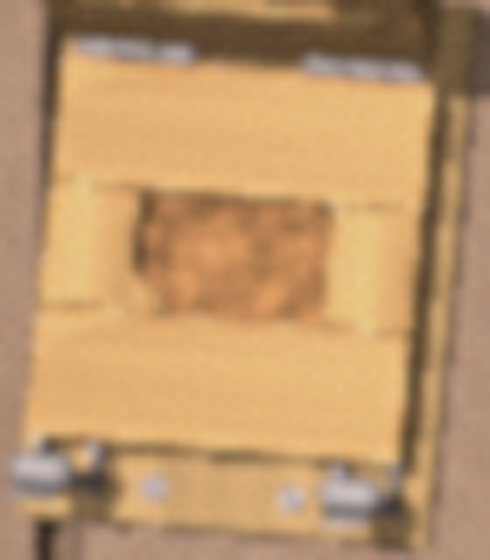

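View pics/scene_j.png

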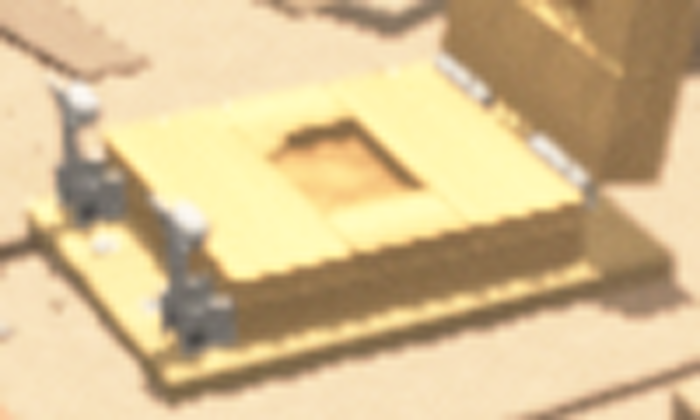

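The top crop shows the rim corners at about (198.6,237), (252,241), (256.7,187) and (204.3,181), the recess at px 215–242 × 202–221, and the filled corner at its front-left. The scene crop shows the rim's front-right corner at about (264,200). I'll fit these edges to subpixel accuracy in both views.

```bash
cat >> h.py <<'E'
from scipy.ndimage import map_coordinates
def edge(f,p,q,sign=0,win=3,n=40,m=.12):
    """subpixel line fit along p->q; sign=+1: brighter on the right-hand (image) side normal"""
    g=cv2.GaussianBlur(f.astype(np.float32).sum(2),(0,0),.6); p,q=np.array(p,float),np.array(q,float)
    t=(q-p)/np.linalg.norm(q-p); nn=np.array([-t[1],t[0]]); s=np.arange(-win,win+.01,.1); pts=[]
    for a in np.linspace(m,1-m,n):
        c=p+a*(q-p); xy=c[:,None]+nn[:,None]*s
        d=np.gradient(map_coordinates(g,[xy[1],xy[0]],order=3)); d=np.abs(d) if sign==0 else np.clip(sign*d,0,None)
        k=d.argmax(); w=d*(np.abs(s-s[k])<1.0); pts.append(c+nn*(w@s)/w.sum())
    pts=np.array(pts,np.float32); l=cv2.fitLine(pts,cv2.DIST_HUBER,0,.01,.01).ravel()
    r=np.abs((pts-l[2:])@np.array([-l[1],l[0]])); return l,np.median(r)
def meet(a,b):
    s=np.linalg.solve(np.c_[a[:2],-b[:2]],b[2:]-a[2:]); return a[2:]+s[0]*a[:2]
E
python3 - <<'E'
from h import *
o=np.array([195,175]); P=lambda *a:[np.array(v)/7+o for v in a]
f,K,V=cam("top"); fs,Ks,Vs=cam("scene")
def quad(f,K,V,c,z,m=.12,sg=0):
    L=[edge(f,c[i],c[(i+1)%4],m=m,sign=sg) for i in range(4)]
    print("  res",[round(float(l[1]),2) for l in L]); L=[l[0] for l in L]
    pts=[meet(L[i-1],L[i]) for i in range(4)]; X=np.array([onz(K,V,p,z)[:2] for p in pts])
    print(np.round(pts,2).tolist()); print(X.round(4).tolist(),"ctr",X.mean(0).round(4),"sides",np.linalg.norm(X-np.roll(X,-1,0),axis=1).round(4)); 
    return pts,X
# order: FL, FR, RR, RL ; image clockwise? 
print("top rim"); pt,X=quad(f,K,V,P((25,435),(400,462),(432,85),(65,42)),.034)
print("yaw left/right",[np.arctan2(*(X[b]-X[a])[::-1]).round(4) for a,b in((0,3),(1,2))],"front",(np.arctan2(*(X[0]-X[1])[::-1])-np.pi/2).round(4))
print("top recess"); quad(f,K,V,P((135,312),(327,325),(332,205),(142,187)),.034,m=.25)
o=np.array([230,160])
print("scene rim"); ps,Xs=quad(fs,Ks,Vs,P((105,135),(240,280),(585,205),(430,65)),.034)
print("recess scene"); quad(fs,Ks,Vs,P((272,158),(335,210),(425,188),(350,122)),.034,m=.25)
for i in range(4): print("tri",[a.round(4) for a in map(np.asarray,tri((K,V,pt[i]),(Ks,Vs,ps[i])))])
# large blank height: top-face near corners
g=cv2.resize(fs[238:303,305:385],None,fx=9,fy=9,interpolation=cv2.INTER_CUBIC); cv2.imwrite("pics/rs.png",g[:,:,::-1])
E
```

```text
top rim
  res [0.13, 0.1, 0.89, 0.15]
[[198.4199981689453, 236.42999267578125], [251.4199981689453, 240.3000030517578], [256.7900085449219, 184.24000549316406], [203.86000061035156, 180.57000732421875]]
[[0.4552, 0.1153], [0.4463, 0.0004], [0.5691, -0.0104], [0.5775, 0.1057]] ctr [0.512  0.0527] sides [0.1152 0.1233 0.1164 0.1227]
yaw left/right [np.float64(-0.0783), np.float64(-0.0874)] front -0.0778
top recess
  res [0.18, 0.08, 0.07, 0.05]
[[213.6699981689453, 218.2899932861328], [240.82000732421875, 221.99000549316406], [242.0399932861328, 203.3800048828125], [212.9600067138672, 200.9499969482422]]
[[0.4945, 0.0829], [0.4862, 0.0238], [0.5269, 0.0215], [0.5325, 0.085]] ctr [0.51   0.0533] sides [0.0597 0.0408 0.0637 0.038 ]
scene rim
  res [0.23, 0.11, 0.04, 0.94]
[[242.16000366210938, 177.02999877929688], [263.2200012207031, 199.9199981689453], [315.67999267578125, 187.44000244140625], [295.75, 169.72999572753906]]
[[0.4538, 0.1193], [0.4442, -0.005], [0.5695, -0.0155], [0.5802, 0.0884]] ctr [0.5119 0.0468] sides [0.1247 0.1258 0.1044 0.1301]
recess scene
  res [0.01, 0.13, 0.01, 0.11]
[[264.760009765625, 180.74000549316406], [276.0199890136719, 190.2100067138672], [289.9599914550781, 185.8300018310547], [279.7900085449219, 175.99000549316406]]
[[0.4892, 0.0744], [0.4883, 0.0196], [0.525, 0.0217], [0.5305, 0.0782]] ctr [0.5082 0.0485] sides [0.0548 0.0367 0.0567 0.0415]
tri [array([0.4539, 0.1156, 0.0354]), np.float64(0.003)]
tri [array([0.4466, 0.0007, 0.0307]), np.float64(0.0007)]
tri [array([ 0.5707, -0.0109,  0.0316]), np.float64(0.0031)]
tri [array([0.5834, 0.1047, 0.0268]), np.float64(0.0112)]
```

View pics/rs.png

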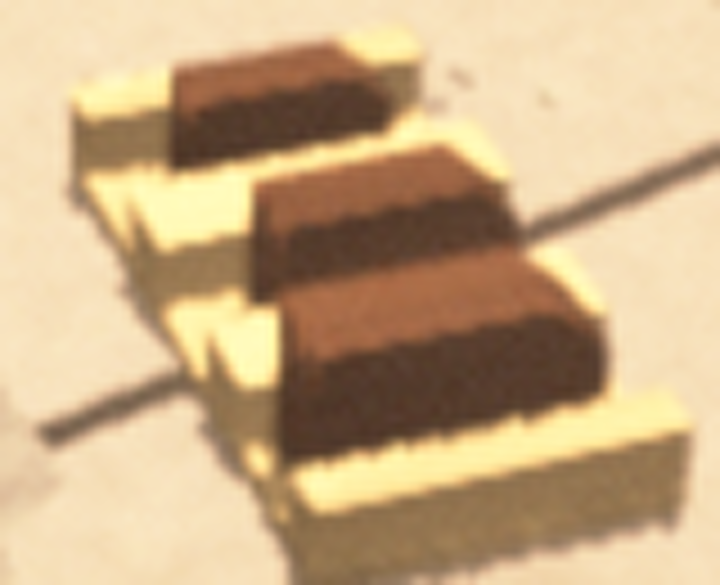

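Confirmed: the large blank is the right-hand (−y) one, with its cut at the far end. Nest ≈ (0.5104, 0.0532), yaw −0.078. Plan:
1. Grasp the blank across its thickness.
2. Tip it flat onto the bench.
3. Regrasp it from above and place it in the nest.

Going to the grasp.

```bash
cat >> h.py <<'E'
from scipy.spatial.transform import Rotation as Ro
NEST=np.array([.5104,.0532,.025]); YAW=-.0785
nx=np.array([np.cos(YAW),np.sin(YAW),0]); ny=np.array([-np.sin(YAW),np.cos(YAW),0]); ez=np.array([0,0,1.])
def q(tx,ty,tz): return Ro.from_matrix(np.c_[tx,ty,tz]).as_quat()
def down(ty): return q(np.cross(ty,-ez),ty,-ez)
def st(*k):
    o=get_obs(); print(round(o["time_s"],2),np.round(o["position"],4),"F",np.round(o["wrist_force"],1),"w",round(o["gripper_width"],4),"grip",np.round(o["grip_force"],1),*k)
G=Ro.from_matrix(np.c_[[-1,0,0],[0,1,0],[0,0,-1]])  # tool in part frame (option A)
def tilt(th):  # part upright facing nest yaw, tilted by th so that own y turns down
    up=Ro.from_matrix(np.c_[ny,-nx,ez]); return up*Ro.from_euler('x',-th)
E
python3 - <<'E'
from h import *
f,K,V=cam("top"); fs,Ks,Vs=cam("scene")
for a,b in(((382.2,248.3),(336.7,271.0)),((391.4,250.6),(340,278))): X,e=tri((K,V,a),(Ks,Vs,b)); print(X.round(4),round(e,4))
C=np.array([.4513,-.2998]); phi=-.265
oy=np.array([-np.sin(phi),np.cos(phi),0])
for s in(1,-1):
    j=kinematics.solve_ik([*C,.15],down(s*oy)); T=tilt(np.pi/4)*G
    if s<0: T=T*Ro.from_euler('z',np.pi)
    j2=kinematics.solve_ik([.42,-.104,.06],T.as_quat())
    print(s,np.round(j,2),None if j2 is None else np.round(j2,2))
E
```

```text
[ 0.4298 -0.2854  0.0366] 0.0055
[ 0.4239 -0.3045  0.0378] 0.0033
1 [-0.59  0.34  1.9  -0.    0.9  -1.89] [-0.43  0.54  2.65  2.81  0.83 -0.02]
-1 [-0.59  0.34  1.9  -0.    0.9   1.25] None
```

Run:
```python
from h import *
oy=np.array([-np.sin(-.265),np.cos(-.265),0])
for s in(1,-1):
  j=np.array(kinematics.solve_ik([.4513,-.2998,.15],down(s*oy)))
  for th in(40,45):
   for x in(.42,.45,.48):
    for dy in range(-120,121,30):
      T=Ro.from_euler('z',np.radians(dy))*tilt(np.radians(th))*G
      if s<0: T=T*Ro.from_euler('z',np.pi)
      p=np.array([x,-.10,.021])+T.apply([0,0,-.018])
      j2=kinematics.solve_ik(p,T.as_quat())
      if j2 is not None and abs(j2[3])<1.5 and abs(j2[5])<2.8 and j2[2]<2.5: print(s,th,x,dy,np.round(j2,2),round(np.abs(j2-j).max(),2))
```

```text
1 40 0.42 -120 [ 0.15  0.67  1.94 -0.55  1.12 -0.43] 1.47
1 40 0.42 -90 [ 0.27  0.6   2.15 -0.89  0.89 -0.48] 1.42
1 40 0.42 60 [-0.77  0.57  2.25  1.08  0.8   0.45] 2.34
1 40 0.42 90 [-0.67  0.64  2.02  0.67  1.03  0.46] 2.36
1 40 0.42 120 [-0.53  0.7   1.84  0.39  1.23  0.34] 2.24
1 40 0.45 -120 [ 0.14  0.69  1.88 -0.55  1.15 -0.45] 1.44
1 40 0.45 -90 [ 0.25  0.62  2.09 -0.87  0.92 -0.52] 1.37
1 40 0.45 60 [-0.72  0.58  2.2   1.09  0.81  0.5 ] 2.39
1 40 0.45 90 [-0.64  0.66  1.97  0.68  1.05  0.5 ] 2.39
1 40 0.45 120 [-0.5   0.73  1.78  0.4   1.25  0.37] 2.26
1 40 0.48 -120 [ 0.13  0.72  1.81 -0.54  1.18 -0.48] 1.41
1 40 0.48 -90 [ 0.23  0.64  2.03 -0.86  0.94 -0.57] 1.33
1 40 0.48 60 [-0.67  0.6   2.15  1.09  0.81  0.55] 2.45
1 40 0.48 90 [-0.61  0.68  1.92  0.69  1.06  0.54] 2.43
1 40 0.48 120 [-0.48  0.75  1.72  0.41  1.28  0.4 ] 2.29
1 45 0.42 -120 [ 0.18  0.72  1.91 -0.57  1.19 -0.39] 1.51
1 45 0.42 -90 [ 0.31  0.65  2.14 -0.92  0.97 -0.41] 1.49
1 45 0.42 60 [-0.82  0.62  2.24  1.11  0.88  0.36] 2.25
1 45 0.42 90 [-0.71  0.69  1.99  0.69  1.11  0.41] 2.31
1 45 0.42 120 [-0.55 
[... 1517 characters left out ...]
2.74] 1.49
-1 45 0.42 60 [-0.82  0.62  2.24  1.11  0.88 -2.78] 4.03
-1 45 0.42 90 [-0.71  0.69  1.99  0.69  1.11 -2.73] 3.98
-1 45 0.45 -120 [ 0.17  0.74  1.84 -0.57  1.23  2.72] 1.48
-1 45 0.45 -90 [ 0.29  0.66  2.07 -0.91  0.99  2.69] 1.44
-1 45 0.45 60 [-0.77  0.63  2.19  1.13  0.88 -2.73] 3.98
-1 45 0.45 90 [-0.67  0.7   1.94  0.71  1.12 -2.69] 3.94
-1 45 0.45 120 [-0.52  0.78  1.74  0.42  1.34 -2.79] 4.04
-1 45 0.48 -120 [ 0.16  0.76  1.77 -0.57  1.26  2.69] 1.45
-1 45 0.48 -90 [ 0.27  0.68  2.01 -0.9   1.01  2.64] 1.4
-1 45 0.48 60 [-0.72  0.64  2.15  1.14  0.88 -2.69] 3.93
-1 45 0.48 90 [-0.64  0.72  1.89  0.72  1.14 -2.65] 3.9
-1 45 0.48 120 [-0.5   0.8   1.68  0.44  1.37 -2.77] 4.01
```

Run:
```python
from h import *
C=[.4513,-.2998]; oy=np.array([-np.sin(-.265),np.cos(-.265),0]); Q=down(oy)
hand.move_gripper(.040,40)
bot.reach([.36,0,.30],Q); st()
bot.reach([*C,.12],Q); st()
bot.servo_line([*C,.042],velocity=.12); st()
hand.move_gripper(.0,50); st()
if .017<get_obs()["gripper_width"]<.024:
    bot.servo_line([*C,.13],velocity=.15); st()
```

```text
2.98 [0.3603 0.0004 0.3   ] F [-0.1  1.  -0.4] w 0.0402 grip 0.0
4.33 [ 0.4517 -0.2991  0.1206] F [ 0.2 -0.2  0.2] w 0.0397 grip 0.0
5.13 [ 0.451  -0.2999  0.0441] F [-11.5   0.6  30.9] w 0.0401 grip 15.5
5.44 [ 0.4518 -0.3006  0.0436] F [-7.  -3.4 18.5] w 0.019 grip 49.7
6.17 [ 0.451  -0.2993  0.1292] F [-0.1  0.2 -0.6] w 0.0191 grip 48.5
```

Run:
```python
from h import *
f,K,V=cam("top"); fs,Ks,Vs=cam("scene")
a=cv2.resize(f[180:270,320:440],(400,300),interpolation=cv2.INTER_CUBIC); b=cv2.resize(fs[190:310,290:450],(400,300),interpolation=cv2.INTER_CUBIC)
cv2.imwrite("pics/g1.png",np.hstack([a,b])[:,:,::-1])
```

```text
(no output)
```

View pics/g1.png

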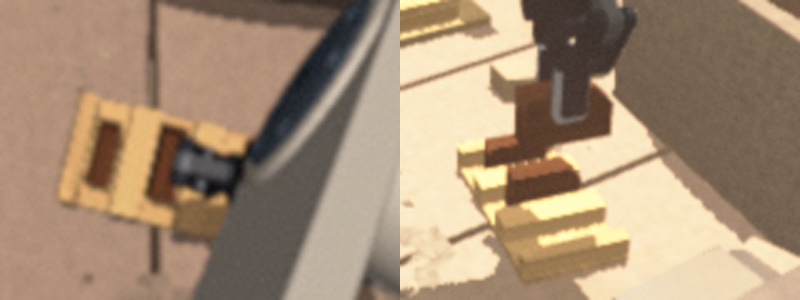

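The blank is held across its thickness and the other two still stand. In the scene picture the fingertip is at about px (359,239), and the blank's lower corners are at about (338,249) and (375,243). I'll work out the held depth from these.

Run:
```python
from h import *
fs,K,V=cam("scene"); o=get_obs(); p=o["position"]; ph=-.265
ox=np.array([np.cos(ph),np.sin(ph),0]); oy=np.array([-np.sin(ph),np.cos(ph),0])
for d in (.016,.020,.024,.028):
    c=p-[0,0,d]
    print(d,"botL",proj(K,V,c-.029*ox-.01*oy-.018*ez).round(1),"botR",proj(K,V,c+.029*ox-.01*oy-.018*ez).round(1),"topL",proj(K,V,c-.029*ox+.01*oy+.018*ez).round(1))
for t in(.013,.017,.021,.025): print("tip",t,proj(K,V,p-.018*oy-t*ez).round(1))
f=fs[215:256,330:385].astype(int); m=((f[...,0]-f[...,2]>12)&(f.max(2)<150)&(f[...,1]<f[...,0]*.72))
for r in range(41): print(r+215,''.join('#' if v else '.' for v in m[r]))
```

```text
0.016 botL [337.1 248.3] botR [371.8 241.9] topL [333.3 221.6]
0.02 botL [337.  250.4] botR [371.7 244. ] topL [333.2 223.8]
0.024 botL [336.9 252.6] botR [371.5 246.1] topL [333.2 226. ]
0.028 botL [336.8 254.7] botR [371.3 248.2] topL [333.1 228.2]
tip 0.013 [357.5 236.4]
tip 0.017 [357.3 238.6]
tip 0.021 [357.2 240.8]
tip 0.025 [357. 243.]
215 .......................................................
216 .......................................................
217 .......................................................
218 .......................................................
219 .......................................................
220 .......................................................
221 .......................................................
222 .................###...................................
223 ................####...............#...................
224 .........###########................##.................
225 .......#############................###................
226 ......##############................####...............
227 ......##############...........
[... 1004 characters left out ...]
###################.#...................
245 ......#########################........................
246 ......##.#############.###.............................
247 .....#################.................................
248 ###################....................................
249 #############.###......................................
250 ##################.....................................
251 ################.#.....................................
252 ##################.....................................
253 ##############..#......................................
254 #####.###..#...........................................
255 ..##..#................................................
```

Run:
```python
from h import *
th=np.radians(38); P=Ro.from_euler('z',-np.pi/2)*tilt(th); T=P*G; Q=T.as_quat(); tz=T.apply([0,0,1.])
c=np.array([.42,-.125,.010*np.sin(th)+.018*np.cos(th)]); p=c-.018*tz; print("final",p.round(4))
st(); bot.servo_line([.43,-.25,.17],velocity=.2)
bot.reach(p+[0,0,.08],Q); st()
bot.servo_line(p+[0,0,.010],velocity=.12)
z=.010; f0=np.array(get_obs()["wrist_force"])
while z>-.008 and abs(get_obs()["wrist_force"][2]-f0[2])<3:
    z-=.001; bot.servo_line(p+[0,0,z],velocity=.03)
st("z",z)
hand.move_gripper(.026); st()
bot.servo_line(p+[0,0,z]-.06*tz,velocity=.12); st()
bot.reach([.36,.02,.25],down(np.array([0,1.,0]))) ; st()
f,K,V=cam("top"); fs,Ks,Vs=cam("scene")
a=cv2.resize(f[190:280,250:370],(400,300),interpolation=cv2.INTER_CUBIC); b=cv2.resize(fs[190:310,240:400],(400,300),interpolation=cv2.INTER_CUBIC)
cv2.imwrite("pics/l1.png",np.hstack([a,b])[:,:,::-1])
```

```text
final [ 0.4209 -0.114   0.0345]
6.33 [ 0.4507 -0.2993  0.1288] F [ 0.1  0.2 -0.4] w 0.0185 grip 48.5
7.87 [ 0.421  -0.1143  0.1141] F [-0.4  1.  -1. ] w 0.0188 grip 48.5
11.1 [ 0.4209 -0.114   0.0347] F [-1.2  0.9  4. ] w 0.0191 grip 48.9 z 0.0
11.34 [ 0.4209 -0.1139  0.0344] F [-0.2 -0.3  0.3] w 0.0258 grip 0.0
11.99 [ 0.4236 -0.0772  0.0816] F [-0.   0.1 -0.1] w 0.0265 grip 0.0
12.87 [0.3595 0.0192 0.249 ] F [ 0.7 -0.6 -0.4] w 0.026 grip 0.0
```

View pics/l1.png

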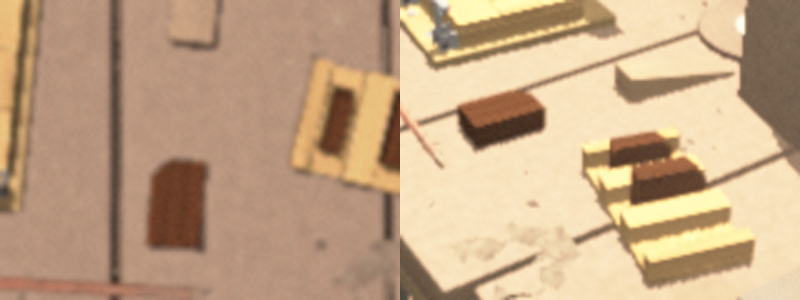

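The blank lies flat with its cut at +x/+y (top ≈ px (302,251)), as wanted; the others are undisturbed. Next I measure it, regrasp from above and hover over the nest.

Run:
```python
from h import *
f,K,V=cam("top"); x,y=285,230
s=f[y:y+40,x:x+40].astype(int); m=((s.max(2)<150)&(s[...,1]<s[...,0]*.68)).astype(np.uint8)
c=max(cv2.findContours(m,cv2.RETR_EXTERNAL,cv2.CHAIN_APPROX_NONE)[0],key=cv2.contourArea)
b=cv2.boxPoints(cv2.minAreaRect(c))+[x,y]; print(b.round(1).tolist())
b=b[np.argsort(-b[:,1])]; near=b[:2][np.argsort(b[:2,0])]; far=b[2:][np.argsort(b[2:,0])]
quad=[near[0],near[1],far[1],far[0]]
L=[edge(f,quad[i],quad[(i+1)%4],m=.35 if i in(2,3) else .15) for i in range(4)]; print([round(float(l[1]),2) for l in L])
# far edge & left edge are shortened by the cut: sample only the uncut parts
L[2]=edge(f,quad[2],quad[2]+.6*(quad[3]-quad[2])); L[3]=edge(f,quad[3]+.35*(quad[0]-quad[3]),quad[0]); L=[l[0] for l in L]
pts=[meet(L[i-1],L[i]) for i in range(4)]; X=np.array([onz(K,V,p,.02)[:2] for p in pts])
print(X.round(4).tolist(),X.mean(0).round(4),np.linalg.norm(X-np.roll(X,-1,0),axis=1).round(4))
print("yaw",[np.arctan2(*(X[b_]-X[a])[::-1]).round(4) for a,b_ in((0,3),(1,2))],(np.arctan2(*(X[0]-X[1])[::-1])-np.pi/2).round(4),(np.arctan2(*(X[3]-X[2])[::-1])-np.pi/2).round(4))
ctr=X.mean(0)
oz=np.array([.04,1,0]);oz/=np.linalg.norm(oz)
for sg in(1,-1):
    print(np.round(kinematics.solve_ik([*ctr,.1],down(sg*oz)),2),np.round(kinematics.solve_ik([*NEST[:2],.12],down(-sg*nx)),2))
# lid angle/knob: dark knob blob near (218,150)
fs,Ks,Vs=cam("scene")
for n,im,bx in(("top",f,(208,138,22,20)),("scene",fs,(310,105,25,25))):
    x,y,w,h=bx; s=im[y:y+h,x:x+w].astype(int); m=((s.max(2)<120)).astype(np.uint8)
    print(n); [print(''.join('.#'[v] for v in r)) for r in m]
```

```text
[[293.9, 262.8], [295.6, 238.0], [311.0, 239.1], [309.2, 263.9]]
[0.03, 0.07, 0.04, 0.07]
[[0.3934, -0.0901], [0.3925, -0.1286], [0.4498, -0.1294], [0.4549, -0.0941]] [ 0.4227 -0.1106] [0.0385 0.0573 0.0357 0.0616]
yaw [np.float64(-0.0651), np.float64(-0.0148)] -0.0243 -0.1445
[-0.26  0.29  2.15 -0.    0.71 -1.79] [ 0.1   0.35  1.98 -0.    0.81 -2.96]
[-0.26  0.29  2.15 -0.    0.71  1.35] [ 0.1   0.35  1.98 -0.    0.81  0.18]
top
......................
......................
......................
......................
.......####...........
......######..........
.....########.........
.....#########........
.....#########........
.....#########........
.....##########.......
......##########......
.......##########.....
.......###########....
........##########....
........###########...
........##########....
.........########.....
..........######......
............#.........
scene
.............###########.
..............##########.
..............###........
.........................
.........................
.........................
........####...###.......
.......###########.......
.......###########.......
.......###########.......
.......###########.......
.......########..........
.......#######...........
........######...........
........######...........
........#####............
........####.............
........####.............
........###..............
........###..............
.......####..............
........###..............
..........##.............
.........................
.........................
```

Run:
```python
from h import *
f,K,V=cam("top"); fs,Ks,Vs=cam("scene")
X,e=tri((K,V,(215.5,146.5)),(Ks,Vs,(321.5,113))); H=np.array([*(NEST[:2]+.0625*nx[:2]),.034]); d=X-H
print("knobtip",X.round(4),round(e,4),"rel",(d@nx).round(4),(d@ny).round(4),d[2].round(4))
c=onz(K,V,(302.45,250.95),.02); print("blank",c.round(4)); C=c[:2]
ya=-.06; oz=np.array([-np.sin(ya),np.cos(ya),0]); Q=down(-oz)
hand.move_gripper(.052,60)
bot.reach([*C,.10],Q); bot.servo_line([*C,.0265],velocity=.12); st()
hand.move_gripper(0,60); st()
if .033<get_obs()["gripper_width"]<.039:
    bot.servo_line([*C,.14],velocity=.2); st()
    bot.reach([*NEST[:2],.14],down(nx)); bot.servo_line([*NEST[:2],.075],velocity=.15); bot.dwell(.2); st()
    f,K,V=cam("top"); fs,Ks,Vs=cam("scene")
    a=cv2.resize(f[165:255,180:300],(400,300),interpolation=cv2.INTER_CUBIC); b=cv2.resize(fs[150:225,230:330],(400,300),interpolation=cv2.INTER_CUBIC)
    cv2.imwrite("pics/n1.png",np.hstack([a,b])[:,:,::-1])
```

```text
knobtip [0.6205 0.0448 0.1801] 0.0038 rel 0.0479 0.0003 0.1461
blank [ 0.4223 -0.1101  0.02  ]
16.75 [ 0.4225 -0.1102  0.0268] F [-0.3  0.2 -0.2] w 0.0522 grip 0.0
17.06 [ 0.4229 -0.1103  0.0276] F [-2.3  1.   7.1] w 0.0341 grip 59.3
17.77 [ 0.4219 -0.11    0.1396] F [-0.6  0.3 -0.5] w 0.0341 grip 59.8
19.66 [0.5112 0.0532 0.076 ] F [-0.2 -0.1 -0.8] w 0.0339 grip 59.8
```

View pics/n1.png

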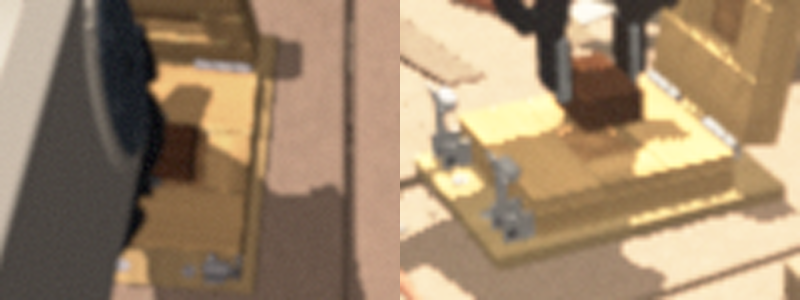

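The blank hangs over the nest, right way round (cut to front-left), held at about half height. Now a force-guarded insertion with a small search.

Run:
```python
from h import *
f0=np.array(get_obs()["wrist_force"]); B=NEST[:2]
def go(dx,dy,z,v=.06): bot.servo_line([*(B+dx*nx[:2]+dy*ny[:2]),z],velocity=v)
go(0,0,.064); ok=False
for dx,dy in [(0,0),(0,.0012),(0,-.0012),(.0012,0),(-.0012,0),(.0012,.0012),(-.0012,-.0012),(.0012,-.0012),(-.0012,.0012),(0,.0024),(0,-.0024),(.0024,0),(-.0024,0)]:
    go(dx,dy,.062,.05); go(dx,dy,.0590,.03); st(dx,dy)
    o=get_obs(); F=o["wrist_force"][2]-f0[2]
    if F<5: ok=True; break
    if o["time_s"]>32: break
print(ok)
if ok:
    z=.059
    while z>.0515:
        z-=.0015; go(dx,dy,z,.04); F=get_obs()["wrist_force"]-f0
        if F[2]>15: break
    st(z)
```

```text
20.59 [0.5106 0.0529 0.0597] F [-2.4 -3.8 11.1] w 0.0342 grip 61.7 0 0
21.09 [0.5107 0.054  0.0594] F [-3.  -3.9 11.2] w 0.0339 grip 62.2 0 0.0012
21.59 [0.5099 0.052  0.0585] F [-0.   0.6 -0.4] w 0.0343 grip 60.9 0 -0.0012
True
22.84 [0.5105 0.0523 0.0523] F [-2.6  2.2 12.2] w 0.0342 grip 62.3 0.05149999999999999
```

Run:
```python
from h import *
hand.move_gripper(.048); p=np.array(get_obs()["position"]); bot.servo_line([p[0],p[1],.095],velocity=.2)
hand.move_gripper(0,40); f0=np.array(get_obs()["wrist_force"])
for s,xx in((-.017,0),(.015,.006)):
    a=NEST[:2]+s*ny[:2]+xx*nx[:2]-.0012*ny[:2]
    bot.servo_line([*a,.066],velocity=.15); z=.066
    while z>.055 and get_obs()["wrist_force"][2]-f0[2]<12:
        z-=.0015; bot.servo_line([*a,z],velocity=.05)
    st("cmd",round(z,4)); bot.servo_line([*a,.072],velocity=.15)
bot.servo_line([.40,.05,.25],velocity=.3); st()
# blank position check in both views
f,K,V=cam("top"); fs,Ks,Vs=cam("scene")
x,y=205,193; s=f[y:y+40,x:x+50].astype(int); m=((s.max(2)<150)&(s[...,1]<s[...,0]*.68)).astype(np.uint8)
for c in cv2.findContours(m,cv2.RETR_EXTERNAL,cv2.CHAIN_APPROX_NONE)[0]:
    if cv2.contourArea(c)>60:
        r=cv2.minAreaRect(c); print(r,[onz(K,V,b+[x,y],.045)[:2].round(4).tolist() for b in cv2.boxPoints(r)])
# arc feasibility
H=np.array([*(NEST[:2]+.0625*nx[:2]),.034])
for th in np.linspace(1.8,.1,8):
    k=H+ -nx*(.1525*np.cos(th)-0)+ez*.1525*np.sin(th)+.014*(nx*np.sin(th)+ez*np.cos(th))
    j=kinematics.solve_ik(k,down(ny)); j2=kinematics.solve_ik(k,down(-ny)); print(round(th,2),k.round(3),None if j is None else np.round(j,2),None if j2 is None else np.round(j2,2))
```

```text
25.39 [0.5093 0.0351 0.0619] F [-8.4 -1.1 30.5] w -0.0005 grip 14.8 cmd 0.06
27.01 [0.5178 0.0664 0.0619] F [-6.9 -1.6 27.7] w -0.0003 grip 14.0 cmd 0.06
28.12 [0.4001 0.05   0.2491] F [-0.   0.8 -0.8] w -0.0005 grip 0.0
((21.617259979248047, 17.901500701904297), (26.5086612701416, 15.896533966064453), 4.969740867614746) [[0.4953, 0.0822], [0.5295, 0.0798], [0.5243, 0.0229], [0.4901, 0.0255]]
1.8 [0.621 0.045 0.179] [ 0.07  0.42  1.7  -0.    1.02 -1.42] [ 0.07  0.42  1.7  -0.    1.02  1.72]
1.56 [0.585 0.047 0.187] [ 0.08  0.36  1.77 -0.    1.01 -1.41] [ 0.08  0.36  1.77 -0.    1.01  1.73]
1.31 [0.548 0.05  0.185] [ 0.09  0.31  1.85 -0.    0.98 -1.4 ] [ 0.09  0.31  1.85 -0.    0.98  1.74]
1.07 [0.512 0.053 0.175] [ 0.1   0.27  1.94 -0.    0.93 -1.39] [ 0.1   0.27  1.94 -0.    0.93  1.75]
0.83 [0.48  0.056 0.156] [ 0.11  0.25  2.02 -0.    0.87 -1.38] [ 0.11  0.25  2.02 -0.    0.87  1.76]
0.59 [0.454 0.058 0.13 ] [ 0.12  0.26  2.09 -0.    0.8  -1.37] [ 0.12  0.26  2.09 -0.    0.8   1.77]
0.34 [0.434 0.059 0.098] [ 0.13  0.29  2.15 -0.    0.71 -1.36] [ 0.13  0.29  2.15 -0.    0.71  1.78]
0.1 [0.423 0.06  0.063] [ 0.14  0.35  2.19 -0.    0.61 -1.35] [ 0.14  0.35  2.19 -0.    0.61  1.79]
```

The blank's top is at 45 mm at both ends, so it is seated. Now the lid: the knob tip triangulates to an angle of about 1.8 rad.

```bash
cat >> h.py <<'E'
H=np.array([*(NEST[:2]+.0625*nx[:2]),.034])
def knob(th): return H-nx*(.1525*np.cos(th))+ez*.1525*np.sin(th)+.014*(nx*np.sin(th)+ez*np.cos(th))
E
python3 - <<'E'
from h import *
Q=down(ny); k=knob(1.797)
hand.move_gripper(.045,30); bot.reach(k+[0,0,.07],Q); st(k.round(4)); f0=np.array(get_obs()["wrist_force"])
bot.servo_line(k+[0,0,.0],velocity=.12); st()
hand.move_gripper(0,30); st()
if get_obs()["gripper_width"]>.012:
    for th in np.arange(1.70,.14,-.1):
        bot.servo_line(knob(th),velocity=.12); F=np.array(get_obs()["wrist_force"])-f0
        if np.linalg.norm(F)>35: print("stop",th); break
        if round(th*10)%4==1: st(round(th,2))
    st("end",th)
E
```

```text
30.17 [0.62   0.0446 0.2495] F [-0.7 -0.2  0.1] w 0.045 grip 0.0 [0.6204 0.0445 0.1795]
30.9 [0.6208 0.0446 0.18  ] F [ 0.4 -0.2  0.6] w 0.0452 grip 0.0
31.26 [0.6211 0.0423 0.1807] F [  0.2 -11.6   4.1] w 0.0165 grip 29.4
31.53 [0.6064 0.0436 0.1846] F [  0.2 -11.5   2. ] w 0.0164 grip 29.5 1.7
32.63 [0.5452 0.0488 0.1856] F [-0.4 -9.9  1.3] w 0.016 grip 29.8 1.3
33.73 [0.4885 0.0536 0.1624] F [-0.9 -8.7  0. ] w 0.0159 grip 30.1 0.9
34.83 [0.4461 0.0573 0.1195] F [ 1.7 -8.9 -2.8] w 0.0164 grip 30.7 0.5
35.66 [0.427  0.0589 0.0781] F [ 0.8 -9.8 -1.4] w 0.0164 grip 31.0 end 0.19999999999999862
```

Run:
```python
from h import *
hand.move_gripper(.045); p=np.array(get_obs()["position"]); bot.servo_line([p[0],p[1],.15],velocity=.2)
hand.move_gripper(0,40); a=NEST[:2]-.040*nx[:2]-.0015*ny[:2]
bot.servo_line([*a,.12],velocity=.2); f0=np.array(get_obs()["wrist_force"]); st()
z=.100; bot.servo_line([*a,z],velocity=.15)
while z>.068:
    z-=.0015; bot.servo_line([*a,z],velocity=.05); o=get_obs(); F=o["wrist_force"][2]-f0[2]
    print(round(z,4),round(o["position"][2],4),round(F,1))
    if F>30 or (F>20 and o["position"][2]<.0775): break
st(); bot.dwell(.3); st()
bot.servo_line([*a,.12],velocity=.15); bot.servo_line([.36,-.1,.25],velocity=.3); bot.reach([.33,-.25,.25],down(ny)); st()
f,K,V=cam("top"); fs,Ks,Vs=cam("scene")
A=cv2.resize(f[165:255,180:300],(400,300),interpolation=cv2.INTER_CUBIC); b=cv2.resize(fs[150:225,230:330],(400,300),interpolation=cv2.INTER_CUBIC)
A2=cv2.resize(f[180:270,320:440],(400,300),interpolation=cv2.INTER_CUBIC); b2=cv2.resize(fs[190:310,290:450],(400,300),interpolation=cv2.INTER_CUBIC)
cv2.imwrite("pics/e1.png",np.vstack([np.hstack([A,b]),np.hstack([A2,b2])])[:,:,::-1])
```

```text
37.48 [0.47   0.0547 0.1194] F [-0.2 -0.3 -0.3] w 0.0 grip 0.0
0.0985 0.0991 0.6
0.097 0.0971 -0.3
0.0955 0.0954 -0.6
0.094 0.0939 0.1
0.0925 0.0924 -0.2
0.091 0.0909 0.2
0.0895 0.0894 -0.5
0.088 0.0881 3.0
0.0865 0.0864 3.1
0.085 0.0849 0.3
0.0835 0.0834 0.2
0.082 0.0819 0.4
0.0805 0.0804 0.3
0.079 0.0789 0.4
0.0775 0.0774 1.2
0.076 0.076 0.8
0.0745 0.0757 21.7
42.01 [0.4705 0.0549 0.0757] F [-5.8  0.2 21.4] w -0.0004 grip 10.6
42.31 [0.4705 0.0549 0.0757] F [-5.7 -0.8 20.2] w -0.0001 grip 10.4
44.33 [ 0.3301 -0.2493  0.2489] F [-0.7 -0.3 -0.6] w 0.0001 grip 0.0
```

View pics/e1.png

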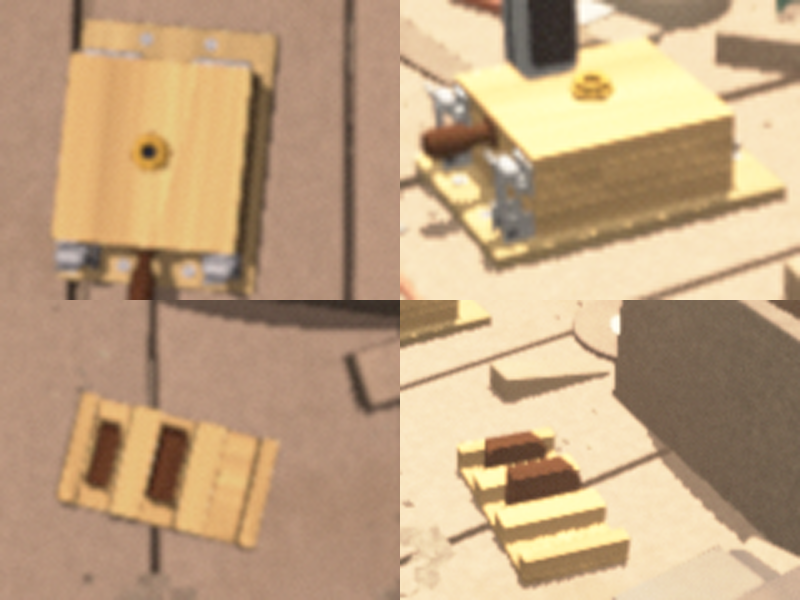

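The picture shows the lid flat on the base with both clips over its front edge. The two smaller blanks still stand in the rack and the arm is clear of everything.

```bash
python3 -c "
from workcell import *
print(hand_in())"
```

```text
the job is handed in; nothing more can be done
None
```

The large blank is seated flat in the recess with its cut corner matched, and the jig is pressed shut with both catches over its edge. The other two blanks still stand in the rack, and the job was handed in at about 44 s.

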